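# Pack the biscuits and hold the clip open over the carton's card

### The arm

A 7-joint arm with a two-finger parallel gripper is mounted at the origin on a cart in front of the work surface, level with it; the furniture and walls round the work are solid. World frame = base frame: x ahead of the robot, y to its left, z up, the work surface at z = 0. Lengths are in mm, angles in rad, forces in N, time in s.
With the tool pointing down it reaches from about 400 to 875 mm from the base axis. Payload 4.4 kg.
Tool frame: the origin (TCP) lies midway between the tips of the shut fingers; the grasp point (between the pads) lies 19 mm behind it (ctrl.pinch_z is the distance from the TCP to the grasp point, in mm); z points along the fingers, y is the line along which they close (so a half turn about z gives the same grasp; the last joint's range is limited). The gripper opens to 85 mm and grips with 20 to 120 N. Pads are 22 mm wide; open, the fingers measure 114 mm over their backs; the gripper's body (76 mm by 85 mm) begins 54 mm behind the grasp point. The pads swing forward as they close: fully open they stand 13 mm farther back than shut.
Start: joints at [-1.335, 0.628, 0.038, 1.517, -0.027, 0.996, -0.02], TCP at [193.181, 620.644, 231.313] pointing down, gripper open.
Joint ranges: [-3.06, 3.06], [-0.37, 2.12], [-1.25, 1.32], [0.18, 2.47], [-1.1, 4.24], [0.23, 1.98], [-2.94, 2.94]. Speed limits (rad/s): [2.57, 2.57, 3.14, 3.14, 3.14, 3.14, 3.14].

### API

Orientations are given as [roll, pitch, yaw] about the fixed x, y, z axes, in that order (R = Rz(yaw) Ry(pitch) Rx(roll)).
In Python, from cell import read_state, cams, order, ctrl gives the robot as it stands.
- The arm moves only by the tool move_arm, never from a script. Its argument "targets" is text: rows parted by semicolons, each of 7 numbers parted by spaces: the gripper's target within -1 to 1 (fully open at 1, half-way at 0, shut at -1), then the shift along the tool's x, y, z in cm, then the turn, a rotation vector about the tool's x, y, z in degrees. A call has 1 to 5 rows; each row shifts and turns the commanded pose from where the row before left it, along the tool's axes as they then stand; what a row does not reach is not made up. A row lasts 1/12 s, in which the tool goes at most 41.7 mm and 7.16 degrees, less where a joint would pass 70% of its speed; a pose out of reach is approached as far as the arm can. A call with a gripper value outside its range is refused whole. The fingers move at their own pace and stop on an object; the grip force is fixed at half the most. Time passes only in rows, so rows that do not move let the fingers close. It gives the time, the measured TCP pose, the force, the opening and the grip force at its end, in the units of the state.
- read_state(): the state, without advancing time (a new reading comes with each control period).
- cams.get_image(name): name is "scene" or "side" or "wrist"; returns a dict with "color" (480x640x3 uint8, red, green, blue), "fovy" (degrees; the focal length in pixels is half the picture's height over the tangent of half this angle, whatever the lens; pixels are square), "cx", "cy" (the principal point, pixels), "rvec" (rotation vector, rad) and "tvec" (3), from world to camera coordinates, as OpenCV has them. Camera axes: x right, y down, z forward; pixel columns grow to the right and rows downward; lengths in mm; the calibration is good to about 2 mm. A picture is of the moment at which its call begins. There is no depth.
- order.finish_job(): hands the job in; it is judged then, once.
The state is a dict: "clock": time; "qpos": joint angles; "qd": joint speeds; "tau": joint torques, N m; "eef_pos": TCP position; "tool_rot": TCP orientation; "force": force on the tool from outside, world axes, zero at the start; "torque": the same for the moment, N m; "width": finger opening in mm; "gripper_force": force on a finger pad.
Only numpy, scipy, OpenCV 4.12 (cv2) and the standard library are available. Lean on these libraries where they do the work, as an engineer would, in place of code of your own. Each camera call takes 0.05 s, during which the arm holds its last target. There are 200 camera calls.

### The job

Pick up the little biscuit tray by its wooden grip, tip all three biscuits off its open end into the cardboard carton without touching them, and set the tray back down flat on the worktop. Then squeeze the handles of the spring clip to take it off its stand, and bring it down over the top edge of the carton's tall card with its jaws spread wide, one well down on each side and clear of the card, so that I can slip a note in. Finish while still holding the clip gaping there, and leave the ramekins, cutters and measuring cup where they are.

Things in the scene. Friction and masses are not known exactly. Their poses are not given: they have to be found in the camera images.
- carton: Open cardboard carton, fixed to the worktop. Origin: centre of its underside. 156 mm along its x, 140 along its y, walls and floor 4 thick; three walls are 55 high, the wall on its -y side is a tall card panel 115 high (from the worktop) and 156 wide. The biscuits come in over the low wall on the +y side. Its y stays within about 15 degrees of world y.
- card_edge (a point): Middle of the top edge of the carton's card panel, 115 mm above the worktop; axes as the carton's: x along the edge (156 long), y across the 4 mm thickness, z up.
- tray: Loose flat metal tray, 0.2 kg, 132 mm along its x, 156 along its y. Origin: centre of its underside. Floor 3 mm thick, side rims 20 high along +x and -x, open at the -y end (nothing stops the biscuits there); at the +y end an upright wooden grip. The floor is slick: biscuits slide once it is tipped about 20 to 25 degrees.
- tray_grip (a point): On the tray's upright wooden grip, a block 76 mm along the tray's x, 14 thick along its y, from 3 to 47 mm above the tray's underside; this point is the middle of its thickness, 30 mm above the underside, 71 mm to +y of the tray's origin. Pinch the grip across its 14 mm thickness. Free floor of more than 25 mm lies between the grip and the nearest biscuit.
- tray_lip (a point): Middle of the tray's open edge, on the floor's upper face: 78 mm to -y of the tray's origin, 3 mm above the underside.
- biscuit_0_mid (a point): Centre of a loose round biscuit on the tray, 55 mm wide, 10 thick, 18 g.
- biscuit_1_mid (a point): Centre of a loose round biscuit on the tray, 55 mm wide, 10 thick, 18 g.
- biscuit_2_mid (a point): Centre of a loose round biscuit on the tray, 55 mm wide, 10 thick, 18 g.
- clip_stand: Fixed stand the clip waits on: a wooden foot 100 x 70 x 10 mm with an upright steel blade 64 mm along its x, 4 thick along its y, top 34 mm above the worktop. Origin: centre of its underside. (Wall cabinets hang over the back of the worktop: their front is at world x = 0.585 m, their underside 0.52 m up; keep the arm clear of them.)
- clip: Loose wide steel spring clip, 70 g, standing upright with its jaws down biting the stand's blade and its two handles up. This is its lever on the +y side (the other lever is clip_spread); origin on the pivot pin, x along the pin, z up when it stands on its stand. The jaws are 52 mm wide along x and reach 46 mm below the pin.
- clip_pivot (a point): Centre of the clip's pivot pin, half-way along it, 56 mm above the worktop while the clip is on its stand. The handles are flat plates 36 mm wide along x that slope apart upward, with ends rolled inward; at rest their ends are 43 mm above the pin and 47 mm apart over the outside. Squeezed fully, the plates are upright and parallel, end 47 mm above the pin and measure 19 mm over the outside; they are flat from 5 mm above the pin up.
- clip_jaw_a (a point): Lower tip of the clip's jaw on the +y lever (46 mm below the pin), middle of its width.
- clip_jaw_b (a point): Lower tip of the clip's other jaw.
- clip_spread (a joint): Angle by which the clip's levers are spread, rad: 0 as it sits on the 4 mm blade, -0.1 with the jaws shut on nothing, 0.60 fully squeezed (a stop), when the jaw tips stand about 35 mm apart. Squeezing takes about 3 N at the handle ends at 0, 8 N at 0.60; a spring shuts it when let go.
- ramekin: Bystander to leave alone: white ramekin 62 mm wide, 36 mm high; loose. Origin: centre of its underside.
- round_cutter: Bystander to leave alone: round tin biscuit cutter 64 mm wide, 21 mm high; loose. Origin: centre of its underside.
- star_cutter: Bystander to leave alone: star-shaped tin biscuit cutter 70 mm wide, 21 mm high; loose. Origin: centre of its underside.
- small_ramekin: Bystander to leave alone: smaller white ramekin 53 mm wide, 31 mm high; loose. Origin: centre of its underside.
- scoop: Bystander to leave alone: small steel measuring cup with a flat handle, 57 x 129 x 28 mm; loose. Origin: centre of its underside.
- biscuit_0: The same biscuit as biscuit_0_mid; origin: centre of its underside.
- biscuit_1: The same biscuit as biscuit_1_mid; origin: centre of its underside.
- biscuit_2: The same biscuit as biscuit_2_mid; origin: centre of its underside.
Mind the look-alikes: they are no part of the job. What is shaped like the biscuit_1 but green or pink is not meant.

How it is judged:
By the outcome, as a careful person would: the job done as asked, in the order asked, and still so for the second after the job is handed in, while the arm keeps its last pose, push and grip.
It also fails if it takes over 58 s, if anything falls off the work surface, if the arm or the gripper's body presses on something with over 40 N, if the wrist force passes 120 N, or if a joint passes its speed limit or range.

## Working session

There is one attempt and no reset: what is moved stays moved. The work goes in short steps, Python scripts to look and compute and a tool call to move; the robot and the scene stay as the last step left them, time stands still between calls to the robot, and variables do not carry over. Pictures are saved under pics/ and viewed, at most 10 in all, crops included, and the job is handed in when it is done.

Besides the shell and the picture viewer there is one more tool, called after "Call:" in YAML: its name, and indented under it one key for each argument. move_arm: Moves the arm, as the interface text tells. Its arguments: {"type":"object","properties":{"targets":{"type":"string"}},"required":["targets"]}

```bash
ls; mkdir -p pics
python3 - <<'E'
from cell import read_state,cams,ctrl
import cv2,numpy as np
s=read_state();print({k:np.round(v,3).tolist() for k,v in s.items()}, ctrl.pinch_z)
ims=[]
for n in("scene","side","wrist"):
    d=cams.get_image(n);cv2.imwrite(f"pics/{n}0.png",d["color"][:,:,::-1])
    R=cv2.Rodrigues(np.array(d["rvec"]))[0];print(n,d["fovy"],d["cx"],d["cy"],(-R.T@np.array(d["tvec"])).round(),R[2].round(2))
E
```

```text
pics
{'clock': 0.0, 'qpos': [-1.335, 0.629, 0.038, 1.518, -0.027, 0.996, -0.02], 'qd': [0.001, 0.001, -0.0, -0.001, -0.001, -0.0, 0.0], 'tau': [-0.001, -56.341, 1.227, -19.344, 0.011, 0.011, -0.0], 'eef_pos': [192.972, 620.061, 230.415], 'tool_rot': [-3.14, -0.0, 2.84], 'force': [-0.055, -0.401, -0.148], 'torque': [-0.018, 0.047, -0.009], 'gripper_force': 0.0, 'width': 85.273} 18.700000000000003
scene 45.44553987580069 338.4674816287423 237.32864265841627 [-646.  848. 1315.] [ 0.62 -0.42 -0.67]
side 43.23427056905067 312.69014912689846 243.82213401037436 [-316. -281. 1335.] [ 0.54  0.25 -0.8 ]
wrist 58.578897639842936 320.9794511696268 235.5502461164762 [128. 640. 373.] [ 0.25 -0.08 -0.96]
```

View pics/scene0.png

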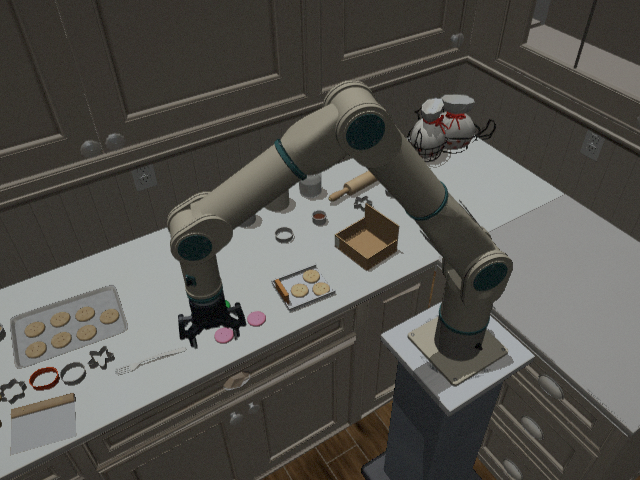

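View pics/side0.png

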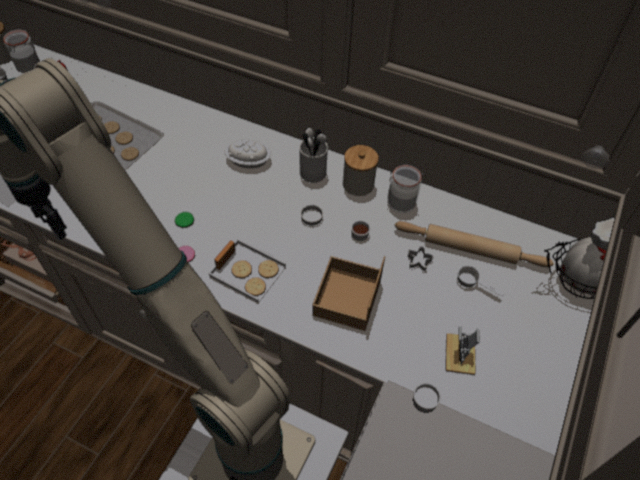

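```bash
cat > h.py <<'E'
from cell import read_state,cams,ctrl
import cv2,numpy as np
from scipy.spatial.transform import Rotation as Ro
def cam(n):
    d=cams.get_image(n);f=240/np.tan(np.radians(d["fovy"]/2))
    d["K"]=np.array([[f,0,d["cx"]],[0,f,d["cy"]],[0,0,1.]]);d["R"]=cv2.Rodrigues(np.array(d["rvec"],float))[0]
    d["t"]=np.array(d["tvec"],float).ravel();d["C"]=-d["R"].T@d["t"];return d
def ray(d,p):
    v=d["R"].T@np.linalg.solve(d["K"],[p[0],p[1],1.]);return v/np.linalg.norm(v)
def onz(d,p,z):
    v=ray(d,p);return d["C"]+v*(z-d["C"][2])/v[2]
def tri(d1,p1,d2,p2):
    A=np.zeros((3,3));b=np.zeros(3)
    for d,p in((d1,p1),(d2,p2)):
        v=ray(d,p);M=np.eye(3)-np.outer(v,v);A+=M;b+=M@d["C"]
    return np.linalg.solve(A,b)
def proj(d,X):
    x=d["K"]@(d["R"]@np.array(X,float)+d["t"]);return x[:2]/x[2]
def tool():
    s=read_state();return np.array(s["eef_pos"]),Ro.from_euler("xyz",s["tool_rot"])
def go(pos,rpy_deg):
    "shift (cm, tool axes) and rotvec (deg, tool axes) to target TCP"
    p,R=tool();T=Ro.from_euler("xyz",rpy_deg,degrees=True)
    return (R.inv().apply(np.array(pos)-p)/10).round(2),np.degrees((R.inv()*T).as_rotvec()).round(2)
E
python3 - <<'E'
from h import *
a=cam("side")["color"][225:415,200:500];cv2.imwrite("pics/s1.png",cv2.resize(a,None,fx=2.66,fy=2.66,interpolation=3)[:,:,::-1])
b=cam("scene")["color"][190:310,260:420];cv2.imwrite("pics/c1.png",cv2.resize(b,None,fx=5,fy=5,interpolation=3)[:,:,::-1])
E
```

```text
(no output)
```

View pics/s1.png

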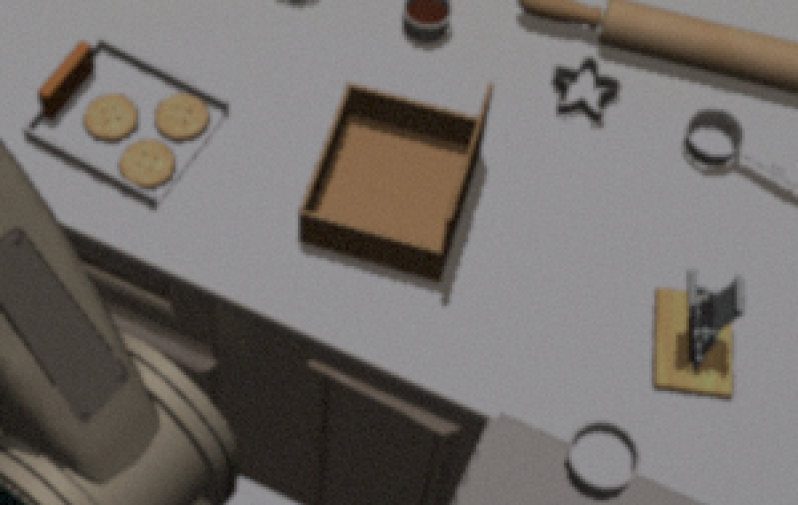

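View pics/c1.png

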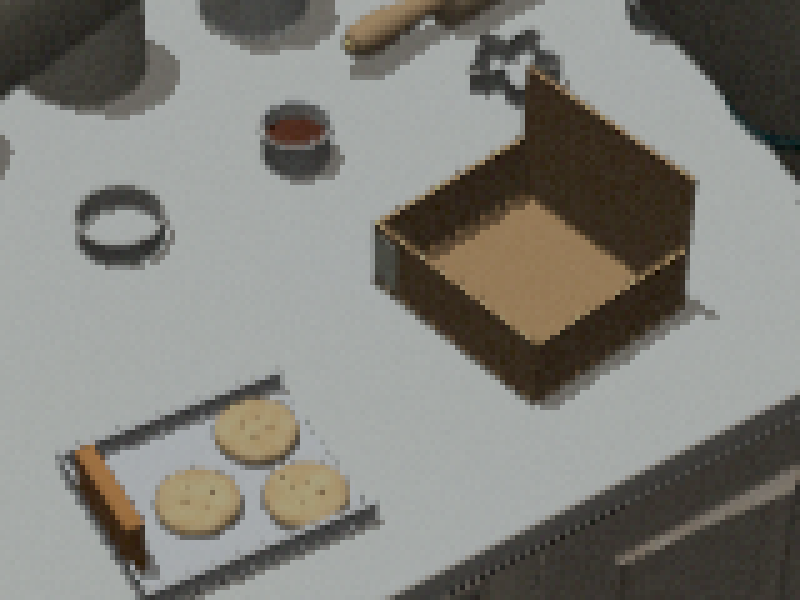

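```bash
cat > m1.py <<'E'
from h import *
s=cam("side");c=cam("scene")
S=lambda x,y:np.array([200+x/2.66,225+y/2.66]);Cc=lambda x,y:np.array([260+x/5,190+y/5])
P=dict(cardfar=((490,86),(529,68)),cartFL=((349,87),(376,222)),cartNL=((303,213),(538,343)),
 gripfar=((84,43),(87,449)),gripnear=((44,93),(134,525)),b0=((111,116),(198,501)),b1=((182,116),(256,430)),b2=((147,163),(306,494)),
 railfar=((228,107),(280,380)),railnear=((155,204),(376,510)))
for k,(a,b) in P.items():
    X=tri(s,S(*a),c,Cc(*b));print(k,X.round(),(proj(s,X)-S(*a)).round(1))
print("cardnear@115",onz(c,Cc(695,180),115).round(), S(0,0)*0+[(proj(s,onz(c,Cc(695,180),115))-S(0,0))*2.66])
for k in("cardfar",):print(onz(c,Cc(*P[k][1]),115).round(),onz(s,S(*P[k][0]),115).round())
for n in("cartFL","cartNL"):print(n,onz(c,Cc(*P[n][1]),55).round(),onz(s,S(*P[n][0]),55).round())
for p in((656,290),(734,289),(654,388),(733,396)):print("foot",onz(s,S(*p),10).round())
for n,p in dict(clipL=(690,272),clipR=(744,280),pin=(697,355)).items():print(n,onz(s,S(*p),99).round(),onz(s,S(*p),56).round())
for n,p in dict(star=(586,92),scoop=(712,140),scooph=(798,198),round=(602,460),ram=(427,15)).items():print(n,onz(s,S(*p),20).round())
E
python3 m1.py
```

```text
cardfar [555. -71. 106.] [ 0.  -0.3]
cartFL [536.  63.  45.] [ 0.1 -0.7]
cartNL [385.  40.  46.] [ 0.  -0.2]
gripfar [464. 323.  41.] [-0.   0.3]
gripnear [397. 329.  37.] [-0.   0.1]
b0 [422. 271.   2.] [-0.   0.2]
b1 [455. 208.   1.] [-0.   0.1]
b2 [390. 212.   2.] [-0.   0.1]
railfar [485. 172.   1.] [-0.   0.2]
railnear [354. 182.   2.] [ 0.  -0.3]
cardnear@115 [396. -88. 115.] [[440.50373434 217.91502493]]
[547. -65. 115.] [548. -73. 115.]
cartFL [529.  69.  55.] [527.  60.  55.]
cartNL [378.  46.  55.] [379.  37.  55.]
foot [ 476. -280.   10.]
foot [ 510. -345.   10.]
foot [ 382. -310.   10.]
foot [ 406. -376.   10.]
clipL [ 453. -301.   99.] [ 480. -302.   56.]
clipR [ 467. -346.   99.] [ 494. -348.   56.]
pin [ 380. -331.   99.] [ 404. -333.   56.]
star [ 651. -146.   20.]
scoop [ 653. -276.   20.]
scooph [ 626. -370.   20.]
round [ 293. -292.   20.]
ram [669.  36.  20.]
```

```bash
python3 -c "
from h import *
print(go((431,326,180),(180,0,175.5)))"
```

```text
(array([-31.47, -21.05,   5.12]), array([ -0.02,  -0.  , -12.79]))
```

Call:
move_arm:
  targets: "-0.3 -2.6 -1.7 0.4 0 0 0;-0.3 -2.6 -1.8 0.4 0 0 0;-0.3 -2.6 -1.7 0.4 0 0 0;-0.3 -2.7 -1.8 0.4 0 0 0;-0.3 -2.6 -1.8 0.5 0 0 0"

```text
clock: 0.77
eef_pos: [293.1, 496.6, 210.4]
tool_rot: [3.141, 0.0, 2.84]
force: [0.2, 0.9, 0.7]
width: 30.1
gripper_force: 0.0
```

Call:
move_arm:
  targets: "-0.3 -2.6 -1.7 0.4 0 0 0;-0.3 -2.6 -1.8 0.4 0 0 0;-0.3 -2.6 -1.7 0.4 0 0 0;-0.3 -2.7 -1.8 0.4 0 0 0;-0.3 -2.6 -1.8 0.5 0 0 0"

```text
clock: 1.18
eef_pos: [392.1, 373.6, 189.5]
tool_rot: [3.141, 0.0, 2.84]
force: [0.7, 0.7, -0.0]
width: 29.8
gripper_force: 0.0
```

Call:
move_arm:
  targets: "-0.3 -2.6 -1.7 0.4 0 0 0;-0.3 -2.6 -1.7 0.4 0 0 0;-0.3 0 0 0 0 0 -6.4;-0.3 0 0 0 0 0 -6.4;-0.3 0 0 0 0 0 0"

```text
clock: 1.6
eef_pos: [431.1, 326.2, 181.3]
tool_rot: [3.141, -0.0, 3.064]
force: [-0.3, 0.8, -0.6]
width: 30.0
gripper_force: 0.0
```

```bash
python3 -c "
from h import *
d=cam('wrist');cv2.imwrite('pics/w1.png',d['color'][:,:,::-1]);print(read_state()['width'],d['C'])
print(go((431,326,180),(180,0,175.5)))
c=cv2.cvtColor(d['color'],cv2.COLOR_RGB2HSV)
for z in (47,3):print([ (x,proj(d,x).round()) for x in ((464,323,z),(397,329,z))])"
```

```text
30.05835625823942 [362.85936505 331.29148685 323.60885166]
(array([-0.02, -0.07,  0.14]), array([ 0.04, -0.01, -0.15]))
[((464, 323, 47), array([320., 271.])), ((397, 329, 47), array([322., 172.]))]
[((464, 323, 3), array([320., 251.])), ((397, 329, 3), array([321., 165.]))]
```

View pics/w1.png

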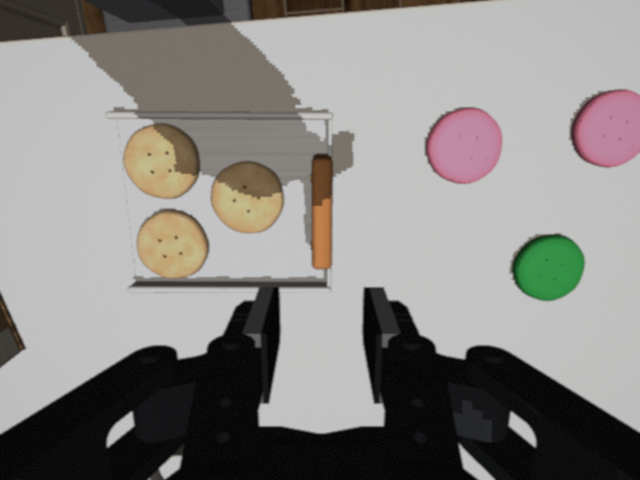

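```bash
python3 -c "
from h import *
w=cam('wrist');s=cam('side');c=cam('scene')
hsv=cv2.cvtColor(w['color'],cv2.COLOR_RGB2HSV)
sub=np.zeros((480,640),np.uint8);sub[140:280,290:350]=1
m=((hsv[...,0]<14)&(hsv[...,1]>140)).astype(np.uint8)*sub
r=cv2.minAreaRect(cv2.findContours(m,0,2)[0][0] if 0 else max(cv2.findContours(m,0,2)[0],key=cv2.contourArea));print(r)
b=cv2.boxPoints(r)
for z in(38,47):print([onz(w,p,z).round(1).tolist() for p in b])
S=lambda x,y:np.array([200+(x+.5)/2.66-.5,225+(y+.5)/2.66-.5]);Cc=lambda x,y:np.array([260+(x+.5)/5-.5,190+(y+.5)/5-.5])
top=b[np.argsort(b[:,1])];n=top[:2].mean(0);f=top[2:].mean(0)
for q,sp,cp in((n,(44,93),(134,525)),(f,(84,43),(87,449))):print(tri(w,q,s,S(*sp)).round(),tri(w,q,c,Cc(*cp)).round())
for p in((113,115),(330,115),(133,288),(328,288)):print('tray',onz(w,p,20 ).round())
"
```

```text
((320.5, 212.0), (112.0, 17.0), 90.0)
[[386.5, 324.2, 38.0], [387.4, 335.3, 38.0], [465.3, 329.4, 38.0], [464.4, 317.4, 38.0]]
[[385.7, 324.4, 47.0], [386.6, 335.2, 47.0], [462.1, 329.5, 47.0], [461.2, 317.9, 47.0]]
[389. 327.  48.] [387. 332.  50.]
[463. 323.  44.] [463. 324.  43.]
tray [349. 191.  20.]
tray [361. 338.  20.]
tray [476. 179.  20.]
tray [488. 327.  20.]
```

Call:
move_arm:
  targets: "-0.3 0.4 0.1 3.5 0 0 0;-0.3 0.3 0.1 3.5 0 0 0;-0.3 0 0.0 3.5 0 0 0;-0.3 0 0 3.0 0 0 0;-0.3 0 0 2.0 0 0 0"

```text
clock: 2.22
eef_pos: [422.3, 329.0, 23.7]
tool_rot: [-3.139, -0.002, 3.063]
force: [-0.1, 0.2, 0.5]
width: 29.9
gripper_force: 0.0
```

Call:
move_arm:
  targets: "-0.3 0 0 1.2 0 0 0;-0.3 0 0 0 0 0 0;-1 0 0 0 0 0 0;-1 0 0 0 0 0 0;-1 0 0 0 0 0 0"

```text
clock: 2.63
eef_pos: [424.5, 330.1, 15.6]
tool_rot: [3.14, 0.002, 3.063]
force: [-0.0, -0.1, -2.6]
width: 13.0
gripper_force: 58.7
```

Call:
move_arm:
  targets: "-1 0 0 0 0 0 0;-1 0 0 0 0 0 0;-1 0 0 0 0 0 0"

```text
clock: 2.88
eef_pos: [424.2, 329.8, 15.1]
tool_rot: [3.14, 0.001, 3.063]
force: [-0.1, 0.3, 2.6]
width: 13.2
gripper_force: 59.5
```

Call:
move_arm:
  targets: "-1 0 0 -1.2 0 0 0;-1 0 0 -2.4 0 0 0;-1 0 0 -3.2 0 0 0;-1 0 0 -2.6 0 0 0;-1 0 0 -1.6 0 0 0"

```text
clock: 3.3
eef_pos: [424.5, 329.8, 127.7]
tool_rot: [3.139, 0.003, 3.063]
force: [0.5, 0.1, -2.3]
width: 13.2
gripper_force: 59.1
```

Call:
move_arm:
  targets: "-1 -0.3 -1.0 0 0 0 0;-1 -0.3 -1.8 0 0 0 0;-1 -0.3 -2.4 0 0 0 0;-1 -0.3 -2.5 0 0 0 0;-1 -0.3 -2.5 0 0 0 0"

```text
clock: 3.72
eef_pos: [429.8, 224.1, 123.6]
tool_rot: [-3.14, -0.002, 3.063]
force: [0.8, -0.3, -3.2]
width: 13.5
gripper_force: 59.1
```

Call:
move_arm:
  targets: "-1 -0.3 -2.4 0 0 0 0;-1 -0.3 -1.7 0 0 0 0;-1 -0.3 -0.9 0 0 0 -1.5;-1 0 0 0 0 0 -3.0;-1 0 0 0 0 0 -3.5"

```text
clock: 4.13
eef_pos: [435.0, 173.4, 123.6]
tool_rot: [-3.14, -0.002, -3.081]
force: [0.3, 0.4, -3.5]
width: 13.0
gripper_force: 59.1
```

Call:
move_arm:
  targets: "-1 0 0 0 0 0 -3.1;-1 0 0 0 0 0 -1.5;-1 0 0 0 0 0 0;-1 0 0 0 0 0 0"

```text
clock: 4.47
eef_pos: [435.3, 175.3, 123.9]
tool_rot: [-3.141, -0.001, -3.002]
force: [-0.3, -0.1, -3.7]
width: 13.4
gripper_force: 59.1
```

```bash
python3 -c "
from h import *
s=cam('side')['color'];w=cam('wrist')['color']
i=np.hstack([cv2.resize(s[200:380,160:400],(400,300),interpolation=3),cv2.resize(w,(400,300))]);cv2.imwrite('pics/p5.png',i[:,:,::-1]);print(tool()[0],read_state()['tool_rot'])"
```

```text
[435.50213651 175.62064841 124.10045484] [-3.14133420e+00 -5.89860426e-04 -3.00108523e+00]
```

View pics/p5.png

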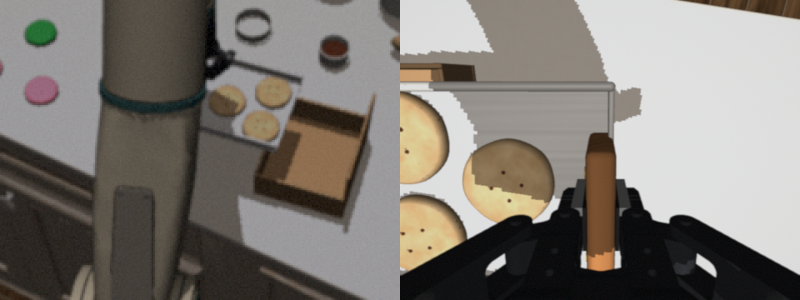

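Call:
move_arm:
  targets: "-1 0 0 1.0 0 0 0;-1 0 0 1.5 0 0 0;-1 0 0 1.0 0 0 0;-1 0 -0.08 -0.65 -2.5 0 0;-1 0 -0.16 -1.29 -5 0 0"

```text
clock: 4.98
eef_pos: [434.1, 177.0, 107.1]
tool_rot: [3.011, -0.003, -2.992]
force: [-0.0, -0.0, -4.3]
width: 12.9
gripper_force: 59.5
```

Call:
move_arm:
  targets: "-1 0 -0.16 -1.29 -5 0 0;-1 0 -0.16 -1.29 -5 0 0;-1 0 0 0 0 0 0"

```text
clock: 5.23
eef_pos: [440.5, 156.9, 132.0]
tool_rot: [2.845, -0.001, -3.019]
force: [0.8, -2.1, -3.3]
width: 13.5
gripper_force: 59.6
```

```bash
python3 -c "
from h import *
p,R=tool();print(p,np.degrees(read_state()['tool_rot']).round(1),'lip',(p+R.apply([0,-149,12])).round(), np.round(read_state()['qpos'],2))"
```

```text
[440.47110355 156.94677412 131.97653877] [ 163.   -0. -173.] lip [457.  19.  77.] [ 0.18  0.6  -0.52  2.14 -0.03  0.43  1.46]
```

Call:
move_arm:
  targets: "-1 0 -0.16 -1.29 -5 0 0;-1 0 -0.16 -1.29 -5 0 0;-1 0 -0.16 -1.29 -5 0 0;-1 0 0 0 0 0 0"

```text
clock: 5.57
eef_pos: [442.6, 139.9, 164.3]
tool_rot: [2.583, -0.003, -3.015]
force: [0.1, -0.5, -3.3]
width: 13.2
gripper_force: 60.0
```

```bash
python3 -c "
from h import *
p,R=tool();print(p,np.degrees(read_state()['tool_rot']).round(1),'lip',(p+R.apply([0,-149,12])).round(), np.round(read_state()['qpos'],2))"
```

```text
[442.64971093 139.91679507 164.30424613] [ 1.480e+02 -1.000e-01 -1.728e+02] lip [458.  21.  75.] [ 0.57  0.7  -0.8   2.11 -0.15  0.53  1.72]
```

Reaches well. Continue to about 42° and check.

Call:
move_arm:
  targets: "-1 0 -0.16 -1.29 -5 0 0;-1 0 -0.16 -1.29 -5 0 0;-1 0 0 0 0 0 0;-1 0 0 0 0 0 0;-1 0 0 0 0 0 0"

```text
clock: 5.98
eef_pos: [441.8, 130.5, 184.7]
tool_rot: [2.411, -0.002, -3.0]
force: [0.1, 1.1, -2.2]
width: 13.0
gripper_force: 60.3
```

Call:
move_arm:
  targets: "-1 0 0 0 0 0 0;-1 0 0 0 0 0 0;-1 0 0 0 0 0 0;-1 0 0 0 0 0 0;-1 0 0 0 0 0 0"

```text
clock: 6.4
eef_pos: [442.0, 130.7, 185.3]
tool_rot: [2.411, -0.001, -2.999]
force: [0.1, 0.4, -2.1]
width: 13.0
gripper_force: 60.3
```

```bash
python3 -c "
from h import *
p,R=tool();print(p,np.degrees(read_state()['tool_rot']).round(1),'lip',(p+R.apply([0,-149,12])).round(), np.round(read_state()['qpos'],2))
s=cam('side')['color'];w=cam('wrist')['color']
i=np.hstack([cv2.resize(s[200:380,200:440],(400,300),interpolation=3),cv2.resize(w,(400,300))]);cv2.imwrite('pics/p6.png',i[:,:,::-1])"
```

```text
[442.02794513 130.69876674 185.32599442] [ 138.1   -0.  -171.8] lip [457.  29.  77.] [ 0.74  0.8  -0.93  2.07 -0.2   0.62  1.85]
```

View pics/p6.png

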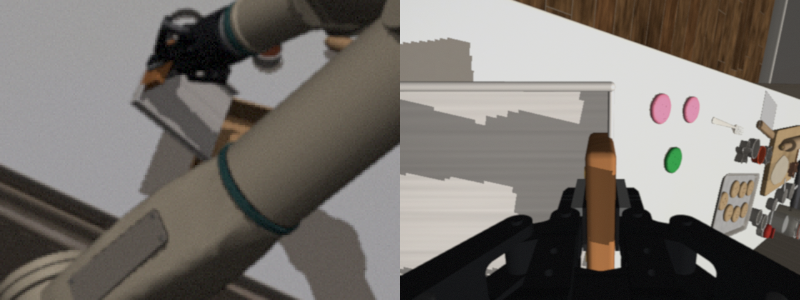

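Call:
move_arm:
  targets: "-1 0 1.3 -1.5 0 0 0;-1 0 1.3 -1.5 0 0 0;-1 0 0.05 1.29 5 0 0;-1 0 0.05 1.29 5 0 0;-1 0 0.05 1.29 5 0 0"

```text
clock: 6.92
eef_pos: [439.5, 153.2, 195.2]
tool_rot: [2.674, 0.0, -3.003]
force: [0.0, 0.7, -2.7]
width: 12.9
gripper_force: 60.1
```

Call:
move_arm:
  targets: "-1 0 0.05 1.29 5 0 0;-1 0 0.05 1.29 5 0 0;-1 0 0.05 1.29 5 0 0;-1 0 0.05 1.29 5 0 0;-1 0 0.05 1.29 5 0 0"

```text
clock: 7.33
eef_pos: [435.9, 175.3, 134.8]
tool_rot: [3.111, 0.001, -3.0]
force: [-0.6, 0.6, -3.8]
width: 13.3
gripper_force: 60.1
```

Call:
move_arm:
  targets: "-1 0 0.02 0.5 1.9 0 0;-1 0 0 0 0 0 0;-1 0 0 0 0 0 0"

```text
clock: 7.58
eef_pos: [434.9, 175.9, 129.3]
tool_rot: [3.14, -0.002, -2.998]
force: [-0.7, -0.3, -2.5]
width: 12.9
gripper_force: 60.2
```

```bash
python3 -c "
from h import *
print(tool()[0],np.degrees(read_state()['tool_rot']).round(1),np.round(read_state()['qpos'],2))
print(go((428,333,128),(180,0,175.5)))
s=cam('side')['color'];w=cam('wrist')['color']
i=np.hstack([cv2.resize(s[200:380,200:440],(400,300),interpolation=3),cv2.resize(w,(400,300))]);cv2.imwrite('pics/p7.png',i[:,:,::-1])"
```

```text
[434.94014322 175.87100628 129.29031428] [ 1.799e+02 -1.000e-01 -1.717e+02] [-0.28  0.55 -0.23  2.1   0.24  0.52  1.02]
(array([-1.57, 15.65,  0.14]), array([ 0.05, -0.13, 12.76]))
```

View pics/p7.png

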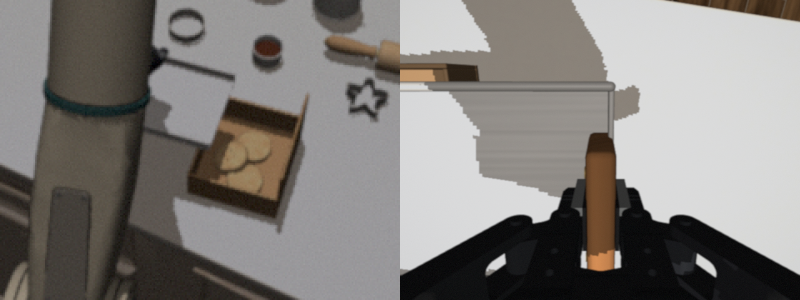

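Call:
move_arm:
  targets: "-1 -0.3 1.8 0 0 0 0;-1 -0.3 3.4 0 0 0 0;-1 -0.3 3.6 0 0 0 0;-1 -0.3 3.5 0 0 0 3;-1 -0.3 2.3 0 0 0 4"

```text
clock: 8.1
eef_pos: [431.6, 324.0, 130.1]
tool_rot: [3.137, -0.001, -3.126]
force: [-0.5, 0.9, -1.4]
width: 13.1
gripper_force: 60.2
```

Call:
move_arm:
  targets: "-1 0 1.0 0 0 0 4;-1 0 0 0 0 0 1.8;-1 0 0 3 0 0 0;-1 0 0 3.5 0 0 0;-1 0 0 3 0 0 0"

```text
clock: 8.52
eef_pos: [432.3, 328.6, 33.9]
tool_rot: [3.141, -0.001, 3.056]
force: [0.4, -0.5, -2.8]
width: 13.0
gripper_force: 60.0
```

Call:
move_arm:
  targets: "-1 0 0 0.9 0 0 0;-1 0 0 0.5 0 0 0;-1 0 0 0 0 0 0;-1 0 0 0 0 0 0"

```text
clock: 8.85
eef_pos: [432.1, 331.3, 21.8]
tool_rot: [3.14, 0.0, 3.058]
force: [-0.3, -0.7, -2.1]
width: 13.1
gripper_force: 60.1
```

Call:
move_arm:
  targets: "-1 0 0 0.3 0 0 0;-1 0 0 0 0 0 0;-1 0 0 0.2 0 0 0;-1 0 0 0 0 0 0"

```text
clock: 9.18
eef_pos: [431.1, 331.8, 15.9]
tool_rot: [3.141, -0.0, 3.06]
force: [0.8, -0.0, -2.0]
width: 13.3
gripper_force: 60.2
```

Call:
move_arm:
  targets: "-1 0 0 0.1 0 0 0;-1 0 0 0 0 0 0"

```text
clock: 9.35
eef_pos: [431.1, 331.8, 15.1]
tool_rot: [3.141, -0.001, 3.06]
force: [-0.3, -0.7, 3.0]
width: 13.7
gripper_force: 60.8
```

Call:
move_arm:
  targets: "-0.3 0 0 0 0 0 0;-0.3 0 0 0 0 0 0;-0.3 0 0 0 0 0 0;-0.3 0 0 0 0 0 0;-0.3 0 0 -1 0 0 0"

```text
clock: 9.77
eef_pos: [430.0, 330.7, 23.4]
tool_rot: [-3.14, -0.003, 3.06]
force: [-0.2, -0.3, -0.5]
width: 29.9
gripper_force: 0.0
```

Call:
move_arm:
  targets: "-0.3 0 0 -2.5 0 0 0;-0.3 0 0 -4 0 0 0;-0.3 0 0 -4 0 0 0;-0.3 0 0 -4 0 0 0;-0.3 0 0 -4 0 0 0"

```text
clock: 10.18
eef_pos: [430.7, 331.1, 212.2]
tool_rot: [3.141, -0.001, 3.06]
force: [1.1, 0.3, -0.5]
width: 29.8
gripper_force: 0.0
```

```bash
python3 -c "
from h import *
print(tool()[0],np.degrees(read_state()['tool_rot']).round(1),np.round(read_state()['qpos'],2),read_state()['width'])
print(go((443,-328,205),(180,0,-162.5)))
d=cam('wrist');cv2.imwrite('pics/w8.png',d['color'][:,:,::-1])"
```

```text
[430.70862113 331.10454127 212.17481135] [ 1.800e+02 -1.000e-01  1.753e+02] [-0.58  0.5  -0.18  1.84  0.12  0.81  0.67] 29.79297448794728
(array([ -6.61, -65.59,   0.68]), array([  0.04,  -0.05, -22.19]))
```

Call:
move_arm:
  targets: "1 -0.33 -3.3 0 0 0 0;1 -0.33 -3.3 0 0 0 0;1 -0.33 -3.3 0 0 0 0;1 -0.33 -3.3 0 0 0 0;1 -0.33 -3.3 0 0 0 0"

```text
clock: 10.65
eef_pos: [433.7, 164.2, 210.1]
tool_rot: [3.141, -0.0, 3.06]
force: [-0.4, -0.1, 0.0]
width: 85.2
gripper_force: 0.0
```

Call:
move_arm:
  targets: "1 -0.33 -3.3 0 0 0 0;1 -0.33 -3.3 0 0 0 0;1 -0.33 -3.3 0 0 0 0;1 -0.33 -3.3 0 0 0 0;1 -0.33 -3.3 0 0 0 0"

```text
clock: 11.07
eef_pos: [436.7, -1.7, 210.1]
tool_rot: [3.141, -0.0, 3.06]
force: [0.4, 0.2, -0.4]
width: 85.4
gripper_force: 0.0
```

Call:
move_arm:
  targets: "1 -0.33 -3.3 0 0 0 0;1 -0.33 -3.3 0 0 0 0;1 -0.33 -3.3 0 0 0 0;1 -0.33 -3.3 0 0 0 0;1 -0.33 -3.3 0 0 0 0"

```text
clock: 11.48
eef_pos: [439.6, -167.6, 210.0]
tool_rot: [3.142, -0.0, 3.06]
force: [0.6, 0.4, -0.1]
width: 85.4
gripper_force: 0.0
```

Call:
move_arm:
  targets: "1 -0.33 -3.3 0 0 0 0;1 -0.33 -3.2 0 0 0 0;1 -0.33 -3.2 0 0 0 0;1 -0.33 -3.2 0 0 0 0;1 -0.33 -3.2 0 0 0 0"

```text
clock: 11.9
eef_pos: [442.8, -329.3, 210.0]
tool_rot: [3.141, -0.001, 3.06]
force: [-0.0, 0.5, 0.5]
width: 85.5
gripper_force: 0.0
```

Call:
move_arm:
  targets: "1 0 0 0 0 0 -5.5;1 0 0 0 0 0 -5.5;1 0 0 0 0 0 -5.6;1 0 0 0 0 0 -5.6;1 0 0 0 0 0 0"

```text
clock: 12.32
eef_pos: [443.0, -327.8, 209.8]
tool_rot: [3.141, -0.001, -2.834]
force: [0.5, 0.1, -0.4]
width: 85.7
gripper_force: 0.0
```

```bash
python3 -c "
from h import *
print(tool()[0],np.degrees(read_state()['tool_rot']).round(1),np.round(read_state()['qpos'],2),read_state()['width'])
d=cam('wrist');cv2.imwrite('pics/w9.png',d['color'][:,:,::-1])"
```

```text
[ 442.98446518 -327.78099522  209.78095038] [ 180.    -0.  -162.4] [ 0.75  0.52 -0.24  1.82  0.16  0.83  2.3 ] 85.67071655754104
```

View pics/w9.png

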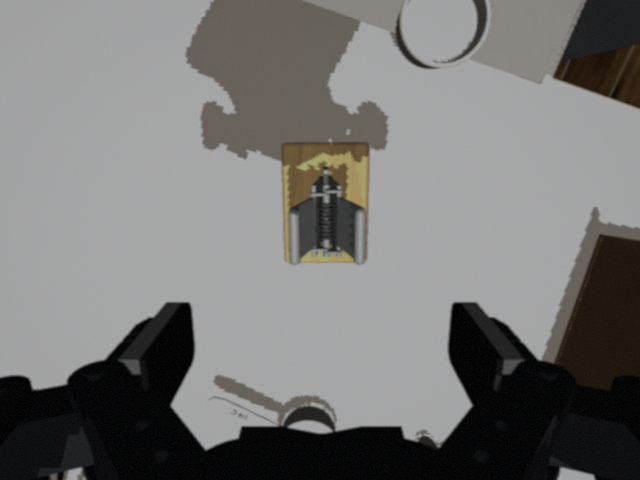

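```bash
python3 -c "
from h import *
w=cam('wrist');s=cam('side')
F=[onz(w,p,10) for p in((282,143),(368,143),(284,262),(368,262))]
for p in F:print('foot',p.round(1))
print('c',np.mean(F,0).round(1))
H=[onz(w,p,97) for p in((294,208),(294,263),(360,208),(360,263))]
for p in H:print('hnd',p.round(1))
print('c',np.mean(H,0).round(1),np.degrees(np.arctan2(*(H[0]-H[1])[1::-1])),np.degrees(np.arctan2(*(H[2]-H[3])[1::-1])))
S=lambda x,y:np.array([200+(x+.5)/2.66-.5,225+(y+.5)/2.66-.5])
for wp in ((294,208),(294,263),(360,208),(360,263)):
  for sp in((691,272),(742,280)):
    X=tri(w,wp,s,S(*sp));print(wp,sp,X.round(),(proj(w,X)-wp).round(1))
print(np.mean(H,0)-F[0]*0, go(np.append(np.mean(H,0)[:2],120),(180,0,-162.5)))
"
```

```text
foot [ 405.  -371.3   10. ]
foot [ 384.9 -307.1   10. ]
foot [ 499.  -342.6   10. ]
foot [ 477.9 -275.    10. ]
c [ 441.7 -324.    10. ]
hnd [ 433.1 -347.8   97. ]
hnd [ 466.9 -337.8   97. ]
hnd [ 421.1 -309.5   97. ]
hnd [ 454.5 -298.2   97. ]
c [ 443.9 -323.3   97. ] -163.5764568128532 -161.22825221913385
(294, 208) (691, 272) [ 423. -324.  146.] [45.4 16.1]
(294, 208) (742, 280) [ 416. -344.  177.] [9.4 4.2]
(294, 263) (691, 272) [ 497. -319.   23.] [17.8 10.1]
(294, 263) (742, 280) [ 463. -341.  106.] [-3.4 -2.4]
(360, 208) (691, 272) [ 415. -309.  155.] [15.9 12.8]
(360, 208) (742, 280) [ 399. -332.  210.] [-13.5 -12.2]
(360, 263) (691, 272) [ 452. -300.  103.] [-1.  -1.3]
(360, 263) (742, 280) [ 416. -328.  195.] [-20.1 -29.4]
[ 443.90606611 -323.32578361   97.        ] (array([-0.22,  0.4 ,  8.96]), array([ 0.02, -0.05, -0.15]))
```

Call:
move_arm:
  targets: "1 -0.1 0.4 3.5 0 0 0;1 -0.1 0 3.5 0 0 0;1 0 0 3 0 0 0;1 0 0 2.5 0 0 0;1 0 0 1.5 0 0 0"

```text
clock: 12.88
eef_pos: [442.5, -322.4, 66.8]
tool_rot: [3.139, -0.003, -2.838]
force: [-0.5, 0.4, -0.1]
width: 85.4
gripper_force: 0.0
```

Call:
move_arm:
  targets: "1 0 0 0.4 0 0 0;1 0 0 0 0 0 0"

```text
clock: 13.05
eef_pos: [443.3, -322.8, 64.4]
tool_rot: [3.139, -0.003, -2.837]
force: [0.1, -0.1, 0.1]
width: 85.7
gripper_force: 0.0
```

```bash
python3 -c "
from h import *
print(go((443.7,-323.4,66),(180,0,-162.5)),read_state()['force'])
s=cam('side')['color'];w=cam('wrist')['color']
i=np.hstack([cv2.resize(s[290:410,400:560],(400,300),interpolation=3),cv2.resize(w,(400,300))]);cv2.imwrite('pics/p10.png',i[:,:,::-1])"
```

```text
(array([-0.02, -0.07, -0.16]), array([ 0.13, -0.15, -0.04])) [ 0.1173496  -0.08082493  0.12307486]
```

View pics/p10.png

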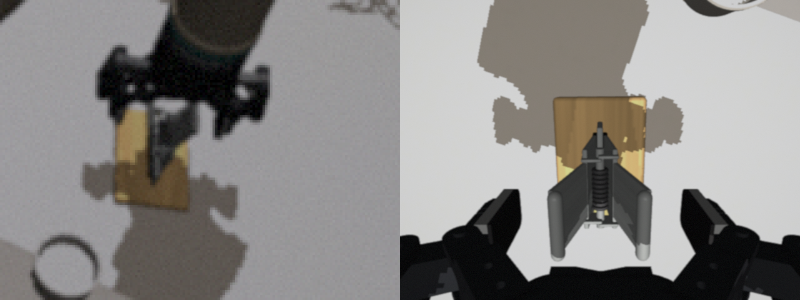

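Call:
move_arm:
  targets: "-1 0 -0.05 -0.15 0 0 0;-1 0 0 0 0 0 0;-1 0 0 0 0 0 0;-1 0 0 0 0 0 0;-1 0 0 0 0 0 0"

```text
clock: 13.57
eef_pos: [445.0, -324.6, 68.7]
tool_rot: [-3.14, 0.001, -2.837]
force: [-6.6, 11.7, 44.4]
width: 25.3
gripper_force: 32.5
```

Call:
move_arm:
  targets: "-1 0 0 0 0 0 0;-1 0 0 0 0 0 0;-1 0 0 0 0 0 0"

```text
clock: 13.82
eef_pos: [445.2, -323.9, 68.9]
tool_rot: [-3.14, 0.001, -2.836]
force: [-0.0, 0.9, 13.2]
width: 18.1
gripper_force: 59.5
```

Call:
move_arm:
  targets: "-1 0 0 -0.5 0 0 0;-1 0 0 -1.0 0 0 0;-1 0 0 -2 0 0 0;-1 0 0 -3 0 0 0;-1 0 0 -3 0 0 0"

```text
clock: 14.23
eef_pos: [443.2, -323.4, 162.7]
tool_rot: [3.139, -0.002, -2.836]
force: [1.5, -0.0, -1.0]
width: 17.7
gripper_force: 59.9
```

Call:
move_arm:
  targets: "-1 0 0 -3 0 0 0;-1 0 0 -1 0 0 0;-1 0 0 0 0 0 0;-1 0 0 0 0 0 0"

```text
clock: 14.57
eef_pos: [443.7, -323.8, 201.9]
tool_rot: [3.141, -0.001, -2.836]
force: [0.4, 0.7, -0.5]
width: 18.0
gripper_force: 59.9
```

Run:
```python
from h import *
print(tool()[0],np.degrees(read_state()['tool_rot']).round(1))
s=cam('side');c=cam('scene');w=cam('wrist')
for n,d in(('side',s),('scene',c),('wrist',w)):cv2.imwrite(f'pics/{n}11.png',d['color'][:,:,::-1])
# foot visible w/o clip on it: dark pixels over foot area in side ; predicted clip pixel place
p=tool()[0]
for n,d in(('side',s),('scene',c),('wrist',w)):
    print(n,'pin',proj(d,p-[0,0,10]).round(),'jawtip',proj(d,p-[0,0,56]).round(),'foot',proj(d,(443,-324,10)).round())
f=proj(s,(443,-324,10)).round().astype(int);g=cv2.cvtColor(s['color'],cv2.COLOR_RGB2HSV)
# ascii brightness of the region between clip and foot
def asc(d,u,v,r=24,st=1,cs=" .:-=+*#%@"):
    g=d['color'].mean(2)
    for y in range(v-r,v+r,st):print("".join(cs[min(9,int(g[y,x]/22))] for x in range(u-r,u+r,st)))
q=proj(s,p-[0,0,30]).round().astype(int);asc(s,q[0],q[1])
# card edge points from scene & side: fresh measurement of the tan/dark boundary
```

```text
[ 443.71979377 -323.84461404  201.86367412] [ 1.800e+02 -1.000e-01 -1.625e+02]
side pin [476. 315.] jawtip [472. 325.] foot [459. 352.]
scene pin [448. 176.] jawtip [446. 187.] foot [441. 217.]
wrist pin [321. 302.] jawtip [320. 263.] foot [319. 208.]
##########*=:     ....::.                       
##########**-.        .                         
###########*+:                     ..:::        
############*-.                   .:-==-.       
############*+:.                 .::-==-.       
#############*=:                .::::::..       
#############*+-.              .-=--::.         
#############**=:...          .-++=-:.          
###############*+---:.        :=++-:-.          
################***+-.       .:=+=::::          
###################*=.       .:==-::-..       ..
###################*=.     ..::--:.:::..     .--
###################*=.   ....::::..::..:.   .-+*
###################*=.   ....:::...:::.:.  .-+*#
###################*-.   ....:::...:-:... .-+*##
#################**=:   .....:::...:::....:+*###
################**=:.  ......:::...:::.. .=**###
###############
[... 803 characters left out ...]
##########*###
##############*=.  .-+*#######+:-*##############
####*#########*=. .:=*#######*+:-*##############
##############*=. :=*########*=:-*##############
*#############*=..-*#########*=:-*##############
******##*#####*=-=+*#########*+:-**#############
++++*********#**++*###########+--*##############
+++++++++***********#*##*####**==*##############
++++++++++***************#####*++*##############
+++++++++**+***+**********####***###############
+++++++++++++**+***+******######################
+++++++++++=+*******+*****######################
++++++++++=-+**************######*##############
++++++++++--+*++***+***+**######################
++++++++++--+*******+*****##############*#######
```

Run:
```python
from h import *
p,R=tool();s=cam('side');q=proj(s,p-[0,0,30]).round().astype(int)
print('q',q,'obs left near tip',q-24+[17,38],'right near tip',q-24+[31,39])
for z in(50,54,58,62):
    print(z,[ (proj(s,p+R.apply([x,y,0])+[0,0,-z])-q+24).round(1).tolist() for x in(26,-26) for y in(17.5,-17.5)])
print(go((472,-80,202),(180,0,-171.5)))
```

```text
q [474 319] obs left near tip [467 333] right near tip [481 334]
50 [[14.2, 37.8], [30.2, 40.0], [14.3, 17.6], [29.9, 19.7]]
54 [[13.9, 38.6], [29.8, 40.9], [13.9, 18.5], [29.5, 20.6]]
58 [[13.5, 39.5], [29.4, 41.8], [13.5, 19.3], [29.1, 21.5]]
62 [[13.1, 40.4], [29.0, 42.6], [13.2, 20.2], [28.7, 22.4]]
(array([-10.08,  22.32,  -0.14]), array([ 0.18, -0.19,  9.01]))
```

Call:
move_arm:
  targets: "-1 -0.8 1.6 0 0 0 0;-1 -1.2 2.8 0 0 0 0;-1 -1.3 2.9 0 0 0 0;-1 -1.4 3.0 0 0 0 0;-1 -1.4 3.0 0 0 0 0"

```text
clock: 15.18
eef_pos: [461.5, -177.2, 200.6]
tool_rot: [3.139, -0.003, -2.837]
force: [1.1, -1.2, -1.7]
width: 18.0
gripper_force: 60.0
```

Call:
move_arm:
  targets: "-1 -1.4 3.0 0 0 0 0;-1 -1.3 3.0 0 0 0 0;-1 -1.3 3.0 0 0 0 4;-1 0 0 0 0 0 5;-1 0 0 0 0 0 0"

```text
clock: 15.6
eef_pos: [473.0, -78.3, 201.0]
tool_rot: [3.14, -0.003, -2.99]
force: [-0.2, -1.1, -1.1]
width: 17.9
gripper_force: 59.9
```

Run:
```python
from h import *
p,R=tool();print(p,np.degrees(read_state()['tool_rot']).round(1),np.round(read_state()['qpos'],2))
w=cam('wrist');c=cam('scene');s=cam('side')
for n,d in(('w',w),('c',c),('s',s)):np.savez(f'{n}12.npz',**{k:d[k] for k in('color','K','R','t','C')})
ux=np.array([np.cos(np.radians(8.5)),np.sin(np.radians(8.5)),0])
for a in(-78,-40,0,40,78):
    X=np.array([472,-80,115])+a*ux;print(a,*[proj(d,X).round(0) for d in(w,c,s)])
g=w['color'].mean(2)
cs=" .:-=+*#%@"
for y in range(0,330,10):print("%3d "%y+"".join(cs[min(9,int(g[y:y+3,x:x+4].mean()/24))] for x in range(160,480,4)))
```

```text
[473.00439397 -78.31179967 200.95390652] [ 179.9   -0.2 -171.3] [ 0.26  0.44 -0.21  2.01  0.13  0.71  1.69]
-78 [318.  96.] [400. 226.] [367. 308.]
-40 [318. 171.] [392. 220.] [371. 295.]
0 [318. 243.] [383. 214.] [375. 281.]
40 [318. 309.] [374. 208.] [379. 268.]
78 [318. 367.] [366. 203.] [383. 256.]
  0 @@@*+++++++++++++++++++++++++++++++#@@@@@@@@@@@@@@@@@@@@@@@@@@@@@@@@@@@@@@@@@@@@
 10 @@@%+++++++++++++++++++++++++++++++*@@@@@@@@@@@@@@@@@@@@@@@@@@@@@@@@@@@@@@@@@@@@
 20 @@@%+++++++++++++++++++++++++++++++*%@@@@@@@@@@@@@@@@@@@@@@@@@@@@@@@@@@@@@@@@@@@
 30 @@@#++++++++++++++++++++++++++++++++#@@@@@@@@@@@@@@@@@@@@@@@@@@@@@@@@@@@@@@@@@@@
 40 @@@#+++++++++++++++++++++++++++++++*%@@@@@@@@@@@@@@@@@@@@@@@@@@@@@@@@@@@@@@@@@@@
 50 @@@@*+++++++++++++++++++++++++++++++#@@@@@@@@@@@@@@@@@@@@@@@@@@@@@@@@@@@@@@@@@@@
 60 @@@%*++++++++++++++++++++*++++++++++%@@@@@@@@@@@@@@@@@@@@@@@@@@@@@@@@@@@@@@@@@@@
 70 @@@@*+++++++++++++++++++++++*++++++*#@@@@@@@@@@@@@@@@@@@@@@@@@@@@@@@@@@@@@@@@@@@
 80 @@@@*+++++++++++*+++++++++++**++**++*@@@@@@@@@@@@@@@@@@@@@@@@@@@@@@@@@@@@@@@@@@@
 90 @@@@%+++++++++++++++++++++*
[... 1308 characters left out ...]
%%%###############*-
250 @@@@@@@@@@@@@@@@@@@@@@@@@@@@@@-.::--=====+##==::.:*#########%%################=-
260 @@@@@@@@@@@@@@@@@@@@@@@@@@@@@@-.::::+-:==:-#=:::.-#####%%%%%%%%%%#############=-
270 @@@@@@@@@@@@@@@@@@@@@@@@@@@@@@=.::::+......*-::::-######%###%################*-:
280 @@@@@@@@@@@@@@@@@@@@@@@@@@@@@@=.:::-%:.....=-:::::+**++**+*#+***+*#******#**#=-:
290 @@@@@@@@@@@@@@@@@@@@@@@@@@@@%::::::-%:.::..-::::::::---------------------------.
300 @@@@@@@@@@@@@@@@@@@@@@@@%-::::::--::+:......:::-::::.   ........................
310 @@@@@@@@@@@@@@@@@@@@@@%:   .::::-===-:..:.:-===-:::::.    ......................
320 @@@@@@@@@@@@@@@@@@@@@@:   .::::.-====::...:-===-:.::::    -########*************
```

Run:
```python
from h import *
p,R=tool();w=dict(np.load('w12.npz'));
for y in(105,125,150,180,205):
    r=w['color'][y-2:y+3].mean(0).astype(int);print(y,[tuple(r[x]) for x in range(292,330,2)])
for z in(50,55,60):print(z,[proj(w,p+R.apply([26,a,z])).round() for a in(-17.5,0,17.5)])
r=w['color'][208:213].mean(0).mean(1).astype(int);print([(x,r[x]) for x in range(270,300,2)],[(x,r[x]) for x in range(334,370,2)])
for x in(306,312,318):print(x,onz(w,(x,105),115).round(1),onz(w,(x,205),115).round(1))
```

```text
105 [(np.int64(152), np.int64(145), np.int64(134)), (np.int64(152), np.int64(145), np.int64(134)), (np.int64(152), np.int64(144), np.int64(134)), (np.int64(152), np.int64(144), np.int64(134)), (np.int64(152), np.int64(145), np.int64(135)), (np.int64(153), np.int64(145), np.int64(135)), (np.int64(152), np.int64(145), np.int64(134)), (np.int64(152), np.int64(144), np.int64(135)), (np.int64(153), np.int64(145), np.int64(135)), (np.int64(152), np.int64(145), np.int64(135)), (np.int64(152), np.int64(145), np.int64(135)), (np.int64(126), np.int64(117), np.int64(106)), (np.int64(110), np.int64(88), np.int64(65)), (np.int64(121), np.int64(95), np.int64(70)), (np.int64(105), np.int64(83), np.int64(60)), (np.int64(159), np.int64(130), np.int64(99)), (np.int64(201), np.int64(167), np.int64(128)), (np.int64(202), np.int64(168), np.int64(129)), (np.int64(203), np.int64(169), np.int64(129))]
125 [(np.int64(152), np.int64(144), np.int64(134)), (np.int64(152), np.int64(145), np.int64(135)), (np.int64(152), np.int64(145), np.int64(135)), (np.int64(151), np.int64(144), np.int64(134)), (np.int64(152), 
[... 3701 characters left out ...]
(284, np.int64(87)), (286, np.int64(129)), (288, np.int64(186)), (290, np.int64(219)), (292, np.int64(228)), (294, np.int64(228)), (296, np.int64(228)), (298, np.int64(227))] [(334, np.int64(190)), (336, np.int64(190)), (338, np.int64(190)), (340, np.int64(190)), (342, np.int64(190)), (344, np.int64(190)), (346, np.int64(191)), (348, np.int64(188)), (350, np.int64(165)), (352, np.int64(114)), (354, np.int64(69)), (356, np.int64(63)), (358, np.int64(89)), (360, np.int64(166)), (362, np.int64(191)), (364, np.int64(191)), (366, np.int64(191)), (368, np.int64(191))]
306 [400.2 -97.  115. ] [451.6 -89.6 115. ]
312 [399.8 -93.9 115. ] [451.1 -86.4 115. ]
318 [399.3 -90.9 115. ] [450.7 -83.2 115. ]
```

Call:
move_arm:
  targets: "-1 0 -0.14 1.5 0 0 0;-1 0 0 1.5 0 0 0;-1 0 0 1.0 0 0 0;-1 0 0 0 0 0 0;-1 0 0 0 0 0 0"

```text
clock: 16.17
eef_pos: [473.0, -83.3, 161.4]
tool_rot: [3.141, -0.003, -2.994]
force: [-0.1, -0.3, -0.2]
width: 17.9
gripper_force: 59.9
```

Call:
move_arm:
  targets: "-1 0 0 0.7 0 0 0;-1 0 0 0.6 0 0 0;-1 0 0 0.4 0 0 0;-1 0 0 0 0 0 0;-1 0 0 0 0 0 0"

```text
clock: 16.58
eef_pos: [473.3, -82.1, 144.7]
tool_rot: [3.141, -0.001, -2.993]
force: [-0.1, -0.6, -1.6]
width: 17.9
gripper_force: 59.9
```

Run:
```python
from h import *
p,R=tool();print(p,np.degrees(read_state()['tool_rot']).round(1),np.round(read_state()['force'],1),np.round(read_state()['torque'],2))
w=cam('wrist');g=w['color'].mean(2);cs=" .:-=+*#%@"
for y in range(90,330,8):print("%3d "%y+"".join(cs[min(9,int(g[y:y+3,x:x+3].mean()/24))] for x in range(250,391,2)))
s=cam('side');g=s['color'].mean(2);q=proj(s,p-[0,0,45]).round().astype(int);print(q)
for y in range(q[1]-30,q[1]+30):print("%3d "%y+"".join(cs[min(9,int(g[y,x]/22))] for x in range(q[0]-35,q[0]+35)))
```

```text
[473.33614605 -82.08597562 144.66593171] [ 1.800e+02 -1.000e-01 -1.715e+02] [-0.1 -0.6 -1.6] [ 0.01 -0.02 -0.06]
 90 ***********************************************************************
 98 ***********************************+-==--++++++++++++++++++++++++++++++
106 ***********************************=-==--++++++++++++++++++++*+++++++++
114 ***********************************=-==-=#%%%%%%%%%%%%%%%%%%%%%%%%%%%%%
122 ***********************************=-==-=#%%%%%%%%%%%%%%%%%%%%%%%%%%%%%
130 ***********************************=-==-+#%%%%%%%%%%%%%%%%%%%%%%%%%%%%%
138 ***********************************=-==--====+#%#*==============*#%#*+=
146 ***********************************=-==--===========================*##
154 ***********************************=-==--=======================-=+#%%%
162 ***********************************=-==--=====================--=+##%#%
170 ***********************************=-==--=====================-===+#%%%
178 **********************************+=-=---===============+#*##+=***#%%%%
186 **********************************+=-=---=*###**#%%%%%%%%%%%%#*#%%%%%%%
[... 5102 characters left out ...]
#########################
306 +++++++++*+++++++==++++++++=-:...-====**##*++*#################*######
307 +++++++**++++++++==+++++++==:...:-==-=+*#*+=+*########################
308 +++++++*+++++++++==+++++++=-:. .:-===-=**+==+*########################
309 +++++++++++++++====++++++++-:..:--=====++===*#########################
310 ++++++++++++++=---==+==+=+=-...:-======++=-=*#########################
311 +++++++++++++++--:-------==-...:-==-===*+===*######################*##
312 ==++++++++++++=-:::::::::--:...--===-==++==+*#########################
313 :--==+++++++++=::::::::::::...:-=-=========*##########################
314 ..::---=+++++=-::::::::::::. .:--====-===-=+**########################
```

Call:
move_arm:
  targets: "-1 0 0.15 0 0 0 0;-1 0 0.1 0.2 0 0 0;-1 0 0 0.2 0 0 0;-1 0 0 0 0 0 0;-1 0 0 0 0 0 0"

```text
clock: 17.1
eef_pos: [473.0, -79.6, 140.7]
tool_rot: [3.141, -0.001, -2.993]
force: [-0.0, -0.5, -0.8]
width: 17.8
gripper_force: 59.9
```

Call:
move_arm:
  targets: "-1 0 0 0 0 0 0;-1 0 0 0 0 0 0;-1 0 0 0 0 0 0;-1 0 0 0 0 0 0;-1 0 0 0 0 0 0"

```text
clock: 17.52
eef_pos: [473.1, -79.7, 140.9]
tool_rot: [3.141, -0.001, -2.993]
force: [-0.1, 0.2, -0.6]
width: 18.0
gripper_force: 59.9
```

Run:
```python
from h import *
w=cam('wrist');r=w['color'][208:214].mean(0).mean(1).astype(int)
print(tool()[0],np.round(read_state()['force'],1),np.round(read_state()['torque'],2));print([(x,int(r[x])) for x in range(274,366,3)])
```

```text
[473.11560905 -79.66294576 140.87476896] [ 0.7 -0.2 -0.2] [ 0.04 -0.03  0.02]
[(274, 233), (277, 219), (280, 107), (283, 46), (286, 70), (289, 146), (292, 225), (295, 232), (298, 167), (301, 148), (304, 148), (307, 148), (310, 148), (313, 147), (316, 89), (319, 98), (322, 91), (325, 85), (328, 103), (331, 102), (334, 106), (337, 177), (340, 196), (343, 196), (346, 197), (349, 175), (352, 104), (355, 56), (358, 80), (361, 191), (364, 197)]
```

```bash
python3 -c "
from cell import order
print(order.finish_job())"
```

```text
the job is handed in; nothing more can be done
None
```

The job is handed in at about 17.5 s: the three biscuits are in the carton, the empty tray is back flat on the worktop, and the arm is still holding the clip wide open over the card. By my estimate the clip is centred to within a few millimetres, with its jaws about 30 mm down either side. The wrist force read near zero there, so nothing is touching the card. The one force to note was a brief 44 N at the wrist as the fingers closed on the clip's handles, which I took as finger contact rather than the gripper's body.

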